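Fit the joint clip on the evaporator's glass tube

ROBOT

A 6-joint arm with a two-finger parallel gripper is mounted at the origin on the work surface. World frame = base frame: x ahead of the robot, y to its left, z up, the work surface at z = 0. Lengths are in mm, angles in rad, forces in N, time in s.
With the tool pointing down it reaches from about 400 to 925 mm from the base axis. Payload 12.5 kg.
Tool frame: the origin (TCP) lies on the centre line of the jaws, within the pads' length; the fingertips stand 19 mm ahead of it and the grasp point (between the pads) is the TCP; y points along the fingers, x is the direction in which the jaws open and shut, and the axes are right-handed (so a half turn about y gives the same grasp; the last joint's range is limited). The gripper opens to 95 mm and grips with 3 to 60 N. Pads are 20 mm wide; open, the fingers measure 119 mm over their backs; the gripper's body (75 mm by 180 mm) begins 59 mm behind the grasp point.
Start: joints at [-1.452, 0.491, 1.559, -0, 1.092, -0.106], TCP at [139.341, -609.285, 233.661] pointing down, gripper open.
Joint ranges: [-3.1, 3.1], [-0.84, 2.19], [0.05, 2.79], [-1.13, 4.28], [0.06, 2.93], [-2.69, 2.69]. Speed limits (rad/s): [2.22, 2.22, 2.79, 3.14, 3.14, 3.14].

INTERFACE

Orientations are given as [roll, pitch, yaw] about the fixed x, y, z axes, in that order (R = Rz(yaw) Ry(pitch) Rx(roll)).
In Python, from cell import env gives the robot as it stands. The module is installed in compiled form; this text tells all that it offers.
- The arm moves only by the tool move_arm, never from a script. Its argument "rows" is a list of rows, each an object of numbers: "tx", "ty", "tz": the shift along the tool's x, y, z in cm; "rx", "ry", "rz": the turn, a rotation vector about the tool's x, y, z in rad; "grip": the opening in per cent of the stroke, from 0 (shut) to 100 (fully open). In form: [{"tx": .., "ty": .., "tz": .., "rx": .., "ry": .., "rz": .., "grip": ..}, ...]. A call has 1 to 10 rows; each row shifts and turns the commanded pose from where the row before left it, along the tool's axes as they then stand; what a row does not reach is not made up. A row lasts 1/12 s, in which the tool goes at most 41.7 mm and 7.16 degrees, less where a joint would pass 70% of its speed; a pose out of reach is approached as far as the arm can. A call is refused whole if a number of a shift passes 4.17 or a number of a turn 0.125, either way. A call with a gripper value outside its range is refused whole. The fingers move at their own pace and stop on an object; the grip force is fixed at half the most. Time passes only in rows, so rows that do not move let the fingers close. It gives the time, the measured TCP pose, the force and the opening at its end, in the units of the state.
- env.state(): the state, without advancing time (a new reading comes with each control period).
- env.read_camera(name): name is "scene" or "top" or "wrist"; returns (picture, depth): 420x560x3 uint8, blue, green, red; 420x560 float32, mm along the optical axis (not along the pixel's ray), 0 where there is no reading.
- env.calibration(name): a dict with "vertical_fov" (degrees; the focal length in pixels is half the picture's height over the tangent of half this angle, whatever the lens; pixels are square), "cx", "cy" (the principal point, pixels), "dist" ([k1, k2, p1, p2, k3] as OpenCV has them; the pictures are not rectified), "eye" and "rotation" of the camera in the world. Camera axes: x right, y up, looking along -z (the intrinsics and any distortion apply to the point x, -y, -z); pixel columns grow to the right and rows downward; lengths in mm; the calibration is good to about 2 mm. A picture is of the moment at which its call begins: read the wrist's pose just before it. calibration takes no time and is no camera call; for the wrist camera it gives the pose at the moment of the call.
- env.job_done(): hands the job in, once; it reports no verdict.
The state is a dict: "t": time; "joints": joint angles; "qvel": joint speeds; "tau": joint torques, N m; "eef_pos": TCP position; "tcp_rot": TCP orientation; "ft_force": force on the tool from outside, world axes, zero at the start; "moment": the same for the moment, N m; "opening": opening from 0.0 (shut) to 1.0 (fully open).
Only numpy, scipy, OpenCV 4.12 (cv2) and the standard library are available. Lean on these libraries where they do the work, as an engineer would, in place of code of your own. Each camera call takes 0.05 s, during which the arm holds its last target.

TASK

Of the three grey spring clips standing on the bench, take the middle-sized one, press it straight down, open side first, over the middle of the evaporator's level glass tube until it snaps round the tube, then slide it along the tube towards the white head until it presses firmly against the black collar, and let go of it there. The head hangs on a soft spring and sinks under your push: do not press it right down to its stop, do not ram the collar, and leave everything else where it is.

Things in the scene. Friction and masses are not known exactly. Their poses are not given: they have to be found in the camera images.
- clip_grip (a point): Where to take the middle-sized clip, in its tab. The clip: a grey plastic C, gap downward, tab on top, standing on its two jaw tips. Tab 10 mm thick (point x), 24 mm wide (y, the bore's axis; z is up), from 21 mm below to 13 mm above this point. Bore centre 45 mm below, bench 65 mm below. Either way round is the same.
- clip_bore (a point): Centre of that clip's bore: 32 mm across, 26 mm long along y (each end face 13 mm from here), 42 mm over the outside. Below it two sprung jaws narrow the gap to 22 mm, then flare to 33 mm at their tips 19 mm below. The 30 mm tube forces them apart at a push of about 9 to 15 N; then the push drops by 3 to 6 N, they close under it and grip it (sliding drag 0.5 to 4 N).
- tube_root (a point): On the glass tube's axis where it leaves the head, 165 mm above the bench at rest; sinks with the head. The tube (30 mm diameter, level) runs along -y, straight for 164 mm, then a 72 mm bulb. The head's front is 8 mm behind (+y), its top 43 mm above the axis. z is up. A black collar (42 mm diameter, 14 mm thick) is clamped on the tube, its face 11 to 55 mm along -y: not measured, to be felt or seen.
- tube_middle (a point): On the tube's axis 105 mm along -y from tube_root: where the clip is to be pressed on. Between here and tube_root the collar is clamped; its centre, not measured, is 4 to 48 mm along -y from tube_root. The clip is home when its end face lies on the collar's face. Axes as tube_root.
- head (a joint): How far the head with tube and collar has been pushed down on its spring: 0 at rest, stop at 0.045 m. It begins to move at about 2 N and then gives 2.5 mm for each further newton, well damped; it comes up again when let go. The clip usually snaps on with it 18 to 32 mm down.
- small_clip_mid (a point): The small clip (bore 19 mm), a bystander, centre of its bore.
- large_clip_mid (a point): The large clip (bore 47 mm), a bystander, centre of its bore.
- clip: The same middle-sized clip as clip_grip; origin on the bench between its jaw tips (20 mm below the bore's centre).
- amber_bottle: Amber bottle, 56 mm diameter, 100 mm high, a bystander; origin under its centre.
- beaker: Glass beaker, 68 mm diameter, 85 mm high, a bystander; origin under its centre.
- cork_ring: Cork ring, 90 mm diameter, 25 mm high, a bystander; origin under its centre.

How it is judged:
By the outcome, as a careful person would: the job done as asked, in the order asked, and still so for the second after the job is handed in, with the robot touching nothing.
It also fails if it takes over 72 s, if anything falls off the work surface, if the arm or the gripper's body presses on something with over 40 N, if the wrist force passes 120 N, or if a joint passes its speed limit or range.

## Working session

There is one attempt and no reset: what is moved stays moved. The work goes in short steps, Python scripts to look and compute and a tool call to move; the robot and the scene stay as the last step left them, time stands still between calls to the robot, and variables do not carry over. Pictures are saved under pics/ and viewed, and the job is handed in when it is done.

Besides the shell and the picture viewer there is one more tool, called after "Emit:" as a command line: name --argument value ..., lists and objects as JSON in quotes. move_arm: Moves the arm, as the interface text tells. Its arguments: {"type":"object","properties":{"rows":{"type":"array"}},"required":["rows"]}

```bash
mkdir -p pics; cat > h.py <<'E'
import numpy as np, cv2
from cell import env
def shot(n,f):
    c=env.calibration(n); p,d=env.read_camera(n); cv2.imwrite('pics/'+f+'.png',p); np.savez('pics/'+f+'.npz',p=p,d=d,eye=c['eye'],R=c['rotation'],fov=c['vertical_fov'],cx=c['cx'],cy=c['cy'],dist=c['dist']); return p,d,c
def load(f):
    z=np.load('pics/'+f+'.npz'); return z['p'],z['d'],dict(vertical_fov=float(z['fov']),cx=float(z['cx']),cy=float(z['cy']),dist=z['dist'],eye=z['eye'],rotation=z['R'])
def rays(c,uv):
    uv=np.asarray(uv,float).reshape(-1,1,2); f=210/np.tan(np.radians(c['vertical_fov'])/2)
    K=np.array([[f,0,c['cx']],[0,f,c['cy']],[0,0,1]]); u=cv2.undistortPoints(uv,K,np.array(c['dist'],float)).reshape(-1,2)
    d=np.c_[u[:,0],-u[:,1],-np.ones(len(u))]; return d@np.array(c['rotation']).reshape(3,3).T
def onz(c,uv,z):
    r=rays(c,uv); e=np.array(c['eye']); return e+r*((z-e[2])/r[:,2])[:,None]
def dep(c,d,uv):
    uv=np.asarray(uv).reshape(-1,2); r=rays(c,uv); return np.array(c['eye'])+r*d[uv[:,1].astype(int),uv[:,0].astype(int)][:,None]
E
python3 - <<'E'
from h import *
for n in ['scene','top','wrist']:
    p,d,c=shot(n,n+'0'); print(n,c,(d>0).mean())
print(env.state())
E
```

```text
scene {'vertical_fov': 42.39051144754372, 'cx': 280.9420792559502, 'cy': 213.73065014457245, 'dist': array([-0.1533777,  0.       ,  0.       ,  0.       ,  0.       ]), 'eye': array([1101.21078986, -808.94092503,  799.33856109]), 'rotation': array([0.91712044, 0.01699206, 0.68846035])} 0.9938180272108843
top {'vertical_fov': 43.588982839025796, 'cx': 282.2670200409558, 'cy': 209.56941775569143, 'dist': array([0.04529318, 0.        , 0.        , 0.        , 0.        ]), 'eye': array([ 380.32511712, -134.46203922, 1278.79847772]), 'rotation': array([ 0.13772989,  0.00678533, -1.58331354])} 0.9961352040816327
wrist {'vertical_fov': 59.36028798703936, 'cx': 274.2518622614844, 'cy': 212.7131728733249, 'dist': array([-0.09249432,  0.        ,  0.        ,  0.        ,  0.        ]), 'eye': array([ 204.86614242, -594.39975216,  384.07351489]), 'rotation': array([-2.46280177e-01,  4.32214857e-04, -1.34556246e+00])} 0.9961054421768708
{'t': 0.15, 'joints': array([-1.45162737e+00,  4.91418477e-01,  1.55929046e+00,  3.22541604e-05,
        1.09167703e+00, -1.05593861e-01]), 'qvel': array([ 0.00142   , -0.00190874, -0.00242211, -0.00051802,  0.00010271,
       -0.00120778]), 'tau': array([ 1.38693660e-03, -6.12897491e+01, -2.58278811e+01,  6.92852447e-02,
        4.73188190e-02, -8.14526379e-05]), 'eef_pos': array([ 139.31256257, -609.12655978,  233.20414481]), 'tcp_rot': array([-1.57068426e+00,  7.85883164e-04, -1.34604835e+00]), 'ft_force': array([-0.29704986,  0.73131164, -0.96059096]), 'moment': array([-0.00012888, -0.06176542,  0.03938529]), 'opening': 0.9994950384397346}
```

```bash
python3 - <<'E'
s=open('h.py').read()
s=s.replace("np.array(c['rotation']).reshape(3,3).T","rot(c['rotation']).T").replace("def shot","from scipy.spatial.transform import Rotation\ndef rot(r): return Rotation.from_euler('xyz',np.array(r)).as_matrix()\ndef shot",1)
open('h.py','w').write(s)
E
```

```text
(no output)
```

View pics/scene0.png

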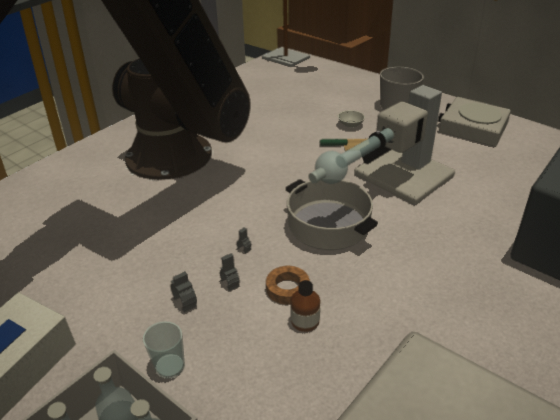

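View pics/top0.png

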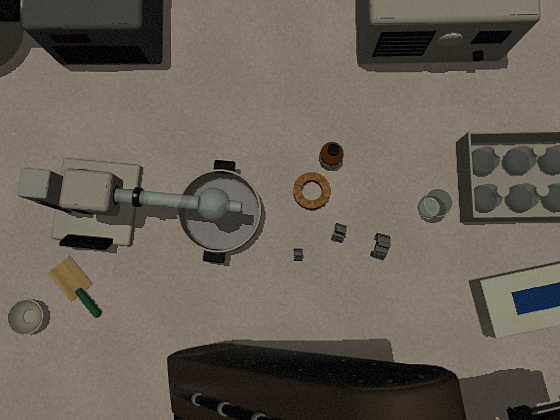

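View pics/wrist0.png

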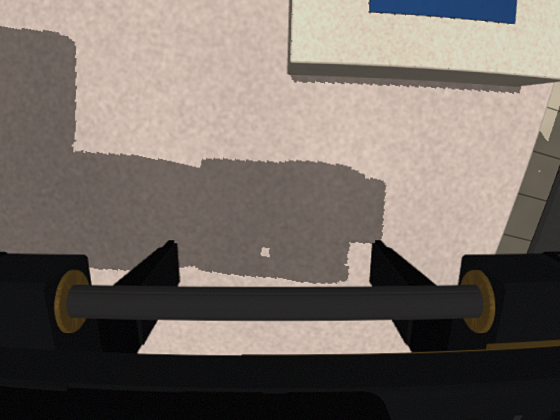

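```bash
python3 - <<'E'
from h import *
p,d,c=load('top0')
a=cv2.resize(p[205:275,280:400],None,fx=6,fy=6,interpolation=cv2.INTER_CUBIC); cv2.imwrite('pics/z1.png',a)
a=cv2.resize(p[150:260,50:250],None,fx=4,fy=4,interpolation=cv2.INTER_CUBIC); cv2.imwrite('pics/z2.png',a)
P,D,C=load('scene0')
a=cv2.resize(P[220:320,160:260],None,fx=6,fy=6,interpolation=cv2.INTER_CUBIC); cv2.imwrite('pics/z3.png',a)
def show(uv): 
    for u,q in zip(uv,dep(c,d,uv)): print(u,q.round(1))
show([(298,255),(340,232),(381,245),(340,226),(340,228),(340,230),(381,240),(331,149),(431,209),(312,210),(350,260)])
print('tube');show([(u,v) for u in range(112,200,4) for v in (197,)])
vv,uu=np.mgrid[215:262,285:400]; uv=np.c_[uu.ravel(),vv.ravel()]; q=dep(c,d,uv)
for lo,hi in((285,315),(325,355),(365,395)):
    m=(uv[:,0]>=lo)&(uv[:,0]<hi)&(q[:,2]>15); print(lo,m.sum(),q[m].min(0).round(1),q[m].max(0).round(1)); 
    t=m&(q[:,2]>q[m][:,2].max()-6); print(' top',t.sum(),q[t].mean(0).round(1),q[t].min(0).round(1),q[t].max(0).round(1), cv2.minAreaRect(q[t][:,:2].astype(np.float32)))
E
```

```text
(298, 255) [ 442.7 -163.4   60.1]
(340, 232) [ 493.7 -260.6   73. ]
(381, 245) [ 462.4 -352.7   76.9]
(340, 226) [ 510.8 -264.2   42. ]
(340, 228) [ 502.1 -260.    81.3]
(340, 230) [ 497.8 -260.2   77.6]
(381, 240) [ 475.3 -356.6   57.5]
(331, 149) [ 682.2 -242.1  102.7]
(431, 209) [ 553.5 -490.2    5.2]
(312, 210) [ 555.8 -201.1   -1.1]
(350, 260) [ 432.2 -290.4    0.5]
tube
(112, 197) [562.7 227.2 190.3]
(116, 197) [564.4 222.4 179.4]
(120, 197) [564.2 213.9 179.9]
(124, 197) [564.1 205.6 179.4]
(128, 197) [564.2 197.6 178.3]
(132, 197) [562.7 186.6 187. ]
(136, 197) [562.5 178.1 187.5]
(140, 197) [563.2 171.1 182.4]
(144, 197) [563.  162.6 182.9]
(148, 197) [562.7 153.9 183.9]
(152, 197) [563.1 146.2 181.1]
(156, 197) [562.7 137.4 182.9]
(160, 197) [562.7 129.1 182.3]
(164, 197) [562.6 120.7 182.1]
(168, 197) [562.6 112.5 181.2]
(172, 197) [ 380.3 -134.5 1278.8]
(176, 197) [562.7  96.  179.4]
(180, 197) [562.4  87.3 180.5]
(184, 197) [562.8  79.4 177.7]
(188, 197) [562.2  70.3 180.7]
(192, 197) [562.2  62.  180.1]
(196, 197) [562.5  54.  177.4]
285 111 [ 380.3 -173.6   15.5] [ 461.5 -134.5 1278.8]
 top 3 [ 380.3 -134.5 1278.8] [ 380.3 -134.5 1278.8] [ 380.3 -134.5 1278.8] ((380.3251037597656, -134.4620361328125), (0.0, 0.0), 0.0)
325 200 [ 380.3 -279.6   20.6] [ 519.6 -134.5 1278.8]
 top 7 [ 380.3 -134.5 1278.8] [ 380.3 -134.5 1278.8] [ 380.3 -134.5 1278.8] ((380.3251037597656, -134.4620361328125), (0.0, 0.0), 0.0)
365 345 [ 380.3 -379.2   18.1] [ 493.8 -134.5 1278.8]
 top 6 [ 380.3 -134.5 1278.8] [ 380.3 -134.5 1278.8] [ 380.3 -134.5 1278.8] ((380.3251037597656, -134.4620361328125), (0.0, 0.0), 0.0)
```

View pics/z1.png

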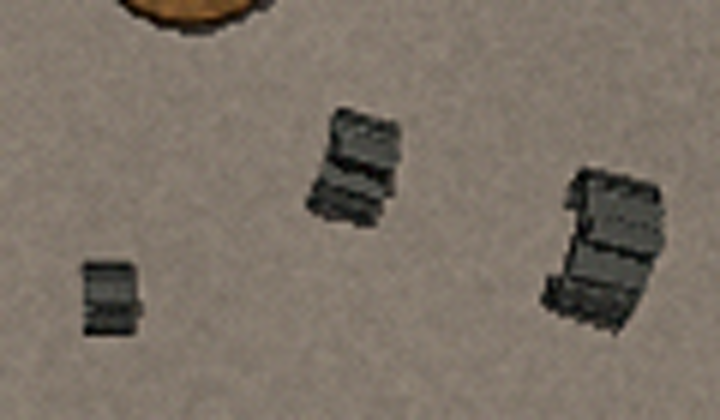

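View pics/z2.png

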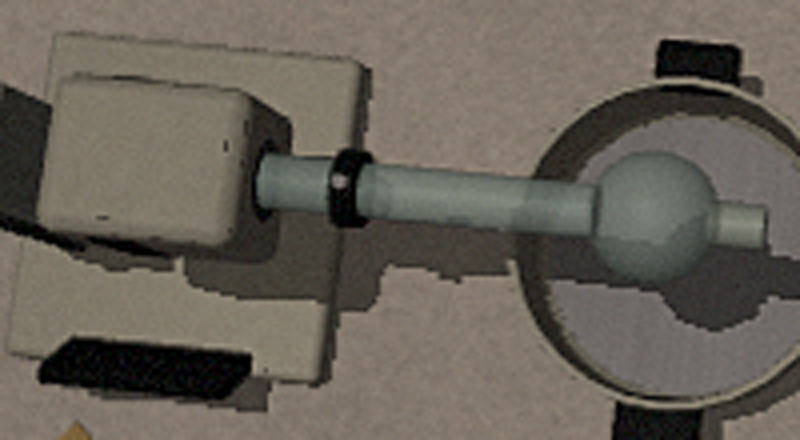

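View pics/z3.png

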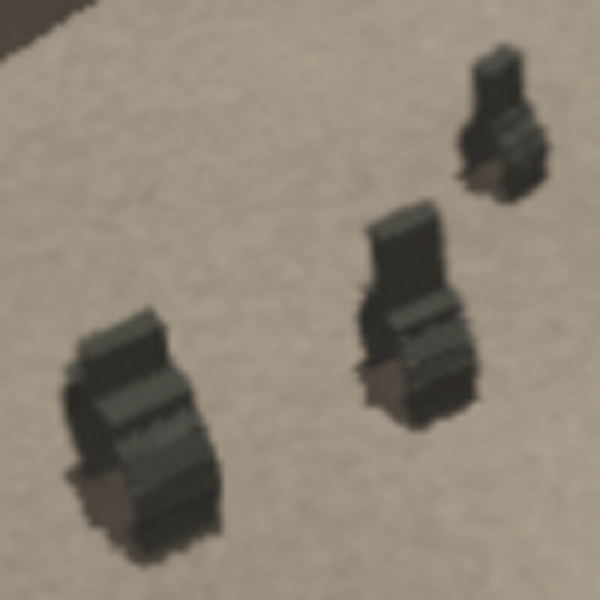

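Emit:
move_arm --rows '[{"ry": -0.125},{"ry": -0.125},{"ry": -0.125},{"ry": -0.125},{"ry": -0.125},{"ry": -0.125},{"ry": -0.125},{"ry": -0.125},{"ry": -0.125},{"grip": 100}]'

```text
validation failed for argument at $.ro...
```

Emit:
move_arm --rows '[{"tx": 1.8,"tz": 2.8,"ty": 0.2},{"tx": 1.8,"tz": 2.8,"ty": 0.2},{"tx": 1.8,"tz": 2.8,"ty": 0.2},{"tx": 1.8,"tz": 2.8,"ty": 0.2},{"tx": 1.8,"tz": 2.8,"ty": 0.2},{"tx": 1.8,"tz": 2.8,"ty": 0.2},{"tx": 1.8,"tz": 2.8,"ty": 0.2},{"tx": 1.8,"tz": 2.8,"ty": 0.2}]'

```text
validation failed for argument at $.ro...
```

Emit:
move_arm --rows '[{"tx": 1.8,"tz": 2.8,"ty": 0.2},{"tx": 1.8,"tz": 2.8,"ty": 0.2},{"tx": 1.8,"tz": 2.8,"ty": 0.2},{"tx": 1.8,"tz": 2.8,"ty": 0.2},{"tx": 1.8,"tz": 2.8,"ty": 0.2},{"tx": 1.8,"tz": 2.8,"ty": 0.2},{"tx": 1.8,"tz": 2.8,"ty": 0.2},{"grip": 100},{"grip": 100}]'

```text
validation failed for argument at $.ro...
```

```bash
python3 - <<'E'
from h import *
s=env.state();print(s['t'],s['eef_pos'],s['tcp_rot'],s['ft_force'])
shot('wrist','wrist1')
E
```

```text
0.15 [ 139.31256257 -609.12655978  233.20414481] [-1.57068426e+00  7.85883164e-04 -1.34604835e+00] [-0.29704986  0.73131164 -0.96059096]
```

View pics/wrist1.png

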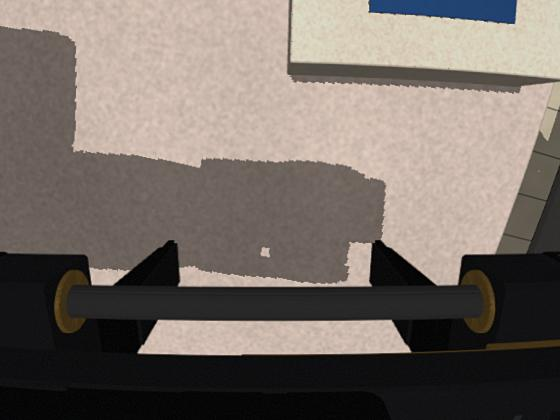

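Emit:
move_arm --rows '[{"tx": 0,"ty": 0,"tz": 0,"rx": 0,"ry": -0.125,"rz": 0,"grip": 100},{"tx": 0,"ty": 0,"tz": 0,"rx": 0,"ry": -0.125,"rz": 0,"grip": 100},{"tx": 0,"ty": 0,"tz": 0,"rx": 0,"ry": -0.125,"rz": 0,"grip": 100},{"tx": 0,"ty": 0,"tz": 0,"rx": 0,"ry": -0.125,"rz": 0,"grip": 100},{"tx": 0,"ty": 0,"tz": 0,"rx": 0,"ry": -0.125,"rz": 0,"grip": 100},{"tx": 0,"ty": 0,"tz": 0,"rx": 0,"ry": -0.125,"rz": 0,"grip": 100},{"tx": 0,"ty": 0,"tz": 0,"rx": 0,"ry": -0.125,"rz": 0,"grip": 100},{"tx": 0,"ty": 0,"tz": 0,"rx": 0,"ry": -0.125,"rz": 0,"grip": 100},{"tx": 0,"ty": 0,"tz": 0,"rx": 0,"ry": -0.125,"rz": 0,"grip": 100}]'

```text
t: 0.95
eef_pos: [139.3, -609.2, 233.5]
tcp_rot: [-1.571, 0.0, -0.215]
ft_force: [0.8, 0.2, 0.5]
opening: 1.001
```

Emit:
move_arm --rows '[{"tx": 1.8,"ty": 0.2,"tz": 2.8,"rx": 0,"ry": 0,"rz": 0,"grip": 100},{"tx": 1.8,"ty": 0.2,"tz": 2.8,"rx": 0,"ry": 0,"rz": 0,"grip": 100},{"tx": 1.8,"ty": 0.2,"tz": 2.8,"rx": 0,"ry": 0,"rz": 0,"grip": 100},{"tx": 1.8,"ty": 0.2,"tz": 2.8,"rx": 0,"ry": 0,"rz": 0,"grip": 100},{"tx": 1.8,"ty": 0.2,"tz": 2.8,"rx": 0,"ry": 0,"rz": 0,"grip": 100},{"tx": 1.8,"ty": 0.2,"tz": 2.8,"rx": 0,"ry": 0,"rz": 0,"grip": 100},{"tx": 1.8,"ty": 0.2,"tz": 2.8,"rx": 0,"ry": 0,"rz": 0,"grip": 100},{"tx": 1.8,"ty": 0.2,"tz": 2.8,"rx": 0,"ry": 0,"rz": 0,"grip": 100}]'

```text
t: 1.62
eef_pos: [329.8, -421.0, 217.6]
tcp_rot: [-1.571, -0.0, -0.221]
ft_force: [0.2, -0.7, -0.2]
opening: 1.001
```

Emit:
move_arm --rows '[{"tx": 1.8,"ty": 0.2,"tz": 2.8,"rx": 0,"ry": 0,"rz": 0,"grip": 100},{"tx": 1.8,"ty": 0.2,"tz": 2.8,"rx": 0,"ry": 0,"rz": 0,"grip": 100},{"tx": 1.8,"ty": 0.2,"tz": 2.8,"rx": 0,"ry": 0,"rz": 0,"grip": 100},{"tx": 1.8,"ty": 0.2,"tz": 2.8,"rx": 0,"ry": 0,"rz": 0,"grip": 100},{"tx": 1.8,"ty": 0.2,"tz": 2.8,"rx": 0,"ry": 0,"rz": 0,"grip": 100},{"tx": 1.8,"ty": 0.2,"tz": 2.8,"rx": 0,"ry": 0,"rz": 0,"grip": 100},{"tx": 1.8,"ty": 0.2,"tz": 2.8,"rx": 0,"ry": 0,"rz": 0,"grip": 100},{"tx": 0,"ty": 0,"tz": 0,"rx": 0,"ry": 0,"rz": 0,"grip": 100},{"tx": 0,"ty": 0,"tz": 0,"rx": 0,"ry": 0,"rz": 0,"grip": 100}]'

```text
t: 2.37
eef_pos: [495.5, -257.5, 203.3]
tcp_rot: [-1.571, 0.0, -0.218]
ft_force: [-0.6, -0.1, -0.2]
opening: 0.997
```

```bash
python3 - <<'E'
from h import *
s=env.state();print(s['t'],s['eef_pos'],s['tcp_rot'],s['ft_force'])
shot('wrist','wrist1')
E
```

```text
2.3667 [ 495.54935188 -257.46158045  203.3271372 ] [-1.57076162e+00  4.75961116e-04 -2.18067368e-01] [-0.60404295 -0.12105825 -0.1957117 ]
```

View pics/wrist1.png

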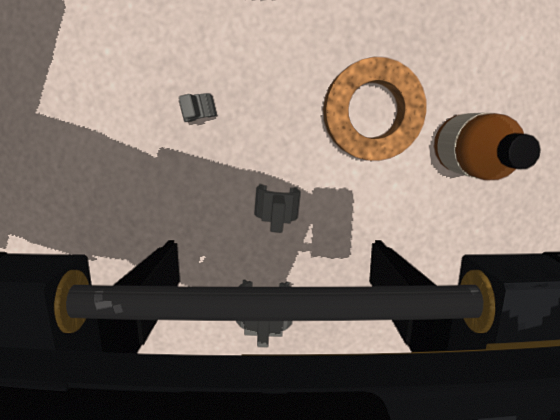

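```bash
python3 - <<'E'
from h import *
p,d,c=load('wrist1')
a=cv2.resize(p[175:240,245:310],None,fx=9,fy=9,interpolation=cv2.INTER_CUBIC); a=np.clip(a.astype(int)*2,0,255).astype(np.uint8);cv2.imwrite('pics/z4.png',a)
vv,uu=np.mgrid[178:238,248:306]; uv=np.c_[uu.ravel(),vv.ravel()]; q=dep(c,d,uv); ok=(d[uv[:,1],uv[:,0]]>0)
h=ok&(q[:,2]>10)&(q[:,2]<95); print(np.percentile(q[h][:,2],[50,90,99,100]))
t=h&(q[:,2]>72.5); print(t.sum(),np.median(q[t],0),uv[t].min(0),uv[t].max(0)); r=cv2.minAreaRect(uv[t].astype(np.float32));print(r)
b=cv2.boxPoints(r);print(onz(c,b,78).round(1), onz(c,[r[0]],78))
E
```

```text
[43.22543053 77.4264363  78.42271964 79.02501694]
386 [ 496.26610037 -262.82931555   77.21815204] [271 201] [285 232]
((277.6138916015625, 216.36138916015625), (12.835979461669922, 30.647146224975586), 5.710593223571777)
[[ 487.7 -272.8   78. ]
 [ 495.3 -249.5   78. ]
 [ 504.6 -252.6   78. ]
 [ 497.2 -276.    78. ]] [[ 496.233809   -262.62511269   78.        ]]
```

View pics/z4.png

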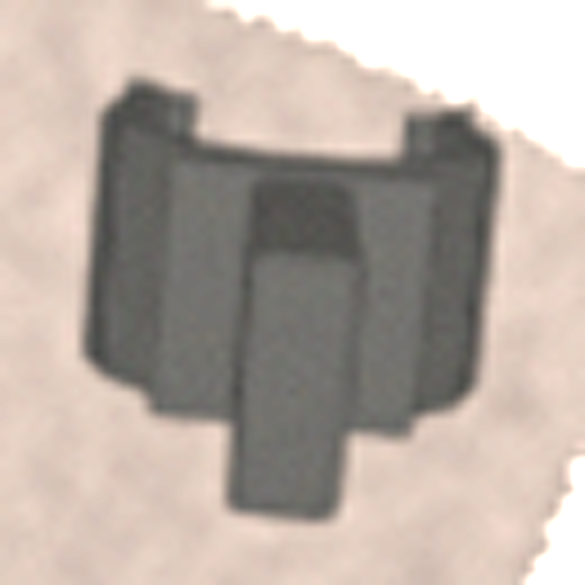

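Emit:
move_arm --rows '[{"tx": 0,"ty": 0,"tz": 0,"rx": 0,"ry": 0.085,"rz": 0,"grip": 45},{"tx": 0.22,"ty": 0,"tz": -0.47,"rx": 0,"ry": 0,"rz": 0,"grip": 45},{"tx": 0,"ty": 2.5,"tz": 0,"rx": 0,"ry": 0,"rz": 0,"grip": 45},{"tx": 0,"ty": 2.5,"tz": 0,"rx": 0,"ry": 0,"rz": 0,"grip": 45},{"tx": 0,"ty": 2.5,"tz": 0,"rx": 0,"ry": 0,"rz": 0,"grip": 45},{"tx": 0,"ty": 2.5,"tz": 0,"rx": 0,"ry": 0,"rz": 0,"grip": 45},{"tx": 0,"ty": 0,"tz": 0,"rx": 0,"ry": 0,"rz": 0,"grip": 45},{"tx": 0,"ty": 0,"tz": 0,"rx": 0,"ry": 0,"rz": 0,"grip": 45}]'

```text
t: 3.08
eef_pos: [494.8, -264.7, 103.3]
tcp_rot: [-1.57, 0.002, -0.306]
ft_force: [0.6, -0.1, 0.7]
opening: 0.498
```

```bash
python3 - <<'E'
from h import *
s=env.state();print(s['t'],s['eef_pos'],s['tcp_rot'],s['ft_force'])
p,d,c=shot('wrist','wrist2')
E
```

```text
3.0833 [ 494.79591542 -264.68774385  103.28696713] [-1.57033942  0.0019819  -0.30586266] [ 0.63381057 -0.14633229  0.6799112 ]
```

View pics/wrist2.png

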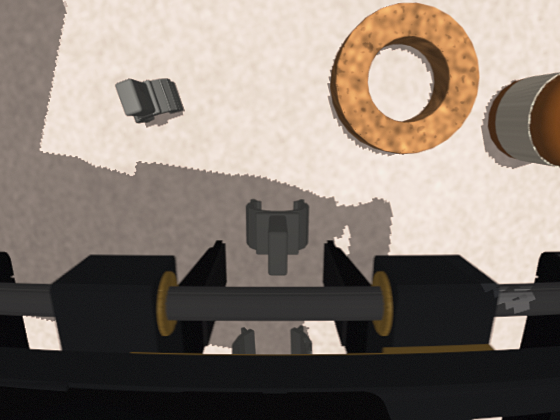

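```bash
python3 - <<'E'
from h import *
p,d,c=load('wrist2')
vv,uu=np.mgrid[190:282,245:312]; uv=np.c_[uu.ravel(),vv.ravel()]; q=dep(c,d,uv); ok=(d[uv[:,1],uv[:,0]]>0)
t=ok&(q[:,2]>72.5)&(q[:,2]<85); r=cv2.minAreaRect(uv[t].astype(np.float32));print(r,np.median(q[t],0))
b=cv2.boxPoints(r);print(onz(c,b,78).round(1), onz(c,[r[0]],78))
s=env.state();print(s['t'],s['eef_pos'],s['tcp_rot'],s['joints'])
E
```

```text
((277.5, 251.0), (46.0, 19.0), 90.0) [ 496.35756371 -262.30772019   77.19636985]
[[ 495.8 -249.    78. ]
 [ 504.8 -251.8   78. ]
 [ 497.6 -275.5   78. ]
 [ 488.2 -272.6   78. ]] [[ 496.67232849 -262.01016162   78.        ]]
3.1333 [ 495.41961842 -264.81006883  104.38554024] [-1.57095531e+00 -1.88663614e-04 -3.05982396e-01] [-6.08417245e-01  5.66861463e-01  1.84249715e+00 -1.42994603e-04
  7.32006596e-01 -3.02328481e-01]
```

Emit:
move_arm --rows '[{"tx": 0.05,"ty": 0,"tz": 0.27,"rx": 0,"ry": 0,"rz": 0,"grip": 45},{"tx": 0,"ty": 1.3,"tz": 0,"rx": 0,"ry": 0,"rz": 0,"grip": 45},{"tx": 0,"ty": 1.3,"tz": 0,"rx": 0,"ry": 0,"rz": 0,"grip": 45},{"tx": 0,"ty": 1.2,"tz": 0,"rx": 0,"ry": 0,"rz": 0,"grip": 45},{"tx": 0,"ty": 0,"tz": 0,"rx": 0,"ry": 0,"rz": 0,"grip": 45},{"tx": 0,"ty": 0,"tz": 0,"rx": 0,"ry": 0,"rz": 0,"grip": 45}]'

```text
t: 3.63
eef_pos: [497.1, -261.6, 66.6]
tcp_rot: [-1.571, -0.001, -0.306]
ft_force: [0.0, 0.6, 0.6]
opening: 0.448
```

Emit:
move_arm --rows '[{"tx": 0,"ty": 0,"tz": 0,"rx": 0,"ry": 0,"rz": 0,"grip": 0},{"tx": 0,"ty": 0,"tz": 0,"rx": 0,"ry": 0,"rz": 0,"grip": 0},{"tx": 0,"ty": 0,"tz": 0,"rx": 0,"ry": 0,"rz": 0,"grip": 0},{"tx": 0,"ty": 0,"tz": 0,"rx": 0,"ry": 0,"rz": 0,"grip": 0},{"tx": 0,"ty": 0,"tz": 0,"rx": 0,"ry": 0,"rz": 0,"grip": 0},{"tx": 0,"ty": 0,"tz": 0,"rx": 0,"ry": 0,"rz": 0,"grip": 0},{"tx": 0,"ty": 0,"tz": 0,"rx": 0,"ry": 0,"rz": 0,"grip": 0},{"tx": 0,"ty": 0,"tz": 0,"rx": 0,"ry": 0,"rz": 0,"grip": 0}]'

```text
t: 4.3
eef_pos: [496.9, -261.5, 65.8]
tcp_rot: [-1.571, -0.0, -0.306]
ft_force: [-0.9, 0.0, 3.0]
opening: 0.105
```

```bash
python3 - <<'E'
from h import *
# tube geometry, from top depth
p,d,c=load('top0'); 
P=[]
vv,uu=np.mgrid[160:230,100:215]; uv=np.c_[uu.ravel(),vv.ravel()]; q=dep(c,d,uv); ok=d[uv[:,1],uv[:,0]]>0
for n,lo,hi in(('head-tube',195,212),('bare',70,165)):
  for y in np.arange(lo,hi,8):
    m=ok&(q[:,1]>y)&(q[:,1]<y+8)&(q[:,2]>140)&(q[:,2]<200)
    if m.sum()>5: print(n,y,m.sum(),'x',q[m][:,0].min().round(1),q[m][:,0].max().round(1),'z',np.percentile(q[m][:,2],[50,95]).round(1))
hsv=cv2.cvtColor(p,cv2.COLOR_BGR2GRAY)
m=((hsv<45)[uv[:,1],uv[:,0]])&(uv[:,0]>124)&(uv[:,0]<150)&(uv[:,1]>180)&(uv[:,1]<212)&ok&(q[:,2]>130)
print('collar',m.sum(),uv[m].min(0),uv[m].max(0)); print(q[m].min(0),q[m].max(0))
# tube silhouette edges per column, onto plane z=165
g=cv2.GaussianBlur(p,(3,3),0).astype(int)
for u in range(124,184,6):
    col=g[180:215,u]; print(u,[tuple(x) for x in col[::2]][:18] if u in(154,) else '')
E
```

```text
head-tube 195 53 x 553.6 583.1 z [179.  183.5]
head-tube 203 53 x 554.5 582.9 z [178.7 182.6]
head-tube 211 53 x 554.9 582.3 z [179.1 183.8]
bare 70 54 x 539.8 567.5 z [178.5 182.8]
bare 78 53 x 540.7 571.0 z [178.7 183.2]
bare 86 53 x 541.9 570.5 z [179.1 182.4]
bare 94 53 x 542.5 570.3 z [178.9 183.2]
bare 102 51 x 543.6 573.1 z [178.  182.6]
bare 110 53 x 544.9 572.8 z [178.4 183.7]
bare 118 53 x 544.8 573.3 z [179. 183.]
bare 126 51 x 546.1 575.2 z [178.9 183.1]
bare 134 55 x 547.1 575.4 z [179.  183.9]
bare 142 49 x 547.7 575.1 z [177.8 183.1]
bare 150 57 x 548.8 577.9 z [178.5 183.9]
bare 158 53 x 549.6 577.7 z [179.3 183.5]
collar 133 [132 187] [142 206]
[546.25716496 171.19234626 155.31350463] [587.27788079 189.25599251 191.88250012]
124 
130 
136 
142 
148 
154 [(np.int64(109), np.int64(121), np.int64(131)), (np.int64(110), np.int64(120), np.int64(132)), (np.int64(109), np.int64(120), np.int64(131)), (np.int64(109), np.int64(121), np.int64(132)), (np.int64(112), np.int64(124), np.int64(135)), (np.int64(107), np.int64(119), np.int64(131)), (np.int64(90), np.int64(99), np.int64(97)), (np.int64(106), np.int64(117), np.int64(110)), (np.int64(118), np.int64(127), np.int64(120)), (np.int64(123), np.int64(132), np.int64(126)), (np.int64(112), np.int64(122), np.int64(117)), (np.int64(101), np.int64(110), np.int64(104)), (np.int64(82), np.int64(88), np.int64(84)), (np.int64(55), np.int64(60), np.int64(65)), (np.int64(55), np.int64(61), np.int64(66)), (np.int64(56), np.int64(64), np.int64(69)), (np.int64(58), np.int64(65), np.int64(71)), (np.int64(58), np.int64(63), np.int64(69))]
160 
166 
172 
178
```

```bash
python3 - <<'E'
from h import *
from scipy.optimize import least_squares
for f,box in(('top0',(100,160,240,235)),('scene0',(300,95,440,190))):
    p,d,c=load(f); u0,v0,u1,v1=box
    vv,uu=np.mgrid[v0:v1,u0:u1]; uv=np.c_[uu.ravel(),vv.ravel()]; ok=d[uv[:,1],uv[:,0]]>0; uv=uv[ok]; q=dep(c,d,uv)
    m=(q[:,1]>75)&(q[:,1]<160)&(abs(q[:,0]-(548.+.1*q[:,1]))<17)&(q[:,2]>145)&(q[:,2]<190)
    Q=q[m]
    def res(s): 
        x=s[0]+s[1]*(Q[:,1]-115); z=s[2]+s[3]*(Q[:,1]-115); return np.hypot((Q[:,0]-x)*np.cos(s[1]),Q[:,2]-z)-15
    r=least_squares(res,[559,.1,165,0],loss='soft_l1'); print(f,m.sum(),r.x.round(4),np.abs(r.fun).mean())
    # along-axis coordinate
    a=r.x[1]; e=np.array([np.sin(np.arctan(a)),np.cos(np.arctan(a)),0]); o=np.array([r.x[0],115,165])
    s=(q-o)@e; lat=(q-o)@np.array([e[1],-e[0],0]); rad=np.hypot(lat,q[:,2]-165)
    # bulb
    b=(s<-40)&(s>-160)&(rad>22)&(q[:,2]>120)
    if b.sum()>20:
        B=np.c_[s,lat,q[:,2]-165][b]; rb=least_squares(lambda t:np.linalg.norm(B-t,axis=1)-36,[-100,0,0],loss='soft_l1'); print('bulb',b.sum(),rb.x.round(1))
    hf=(rad>24)&(rad<60)&(s>70)&(s<150)&(q[:,2]>130)
    print('head s hist',np.histogram(s[hf],bins=np.arange(70,150,4)))
    g=p[uv[:,1],uv[:,0]].max(1)
    k=(g<50)&(rad>17)&(rad<24)&(s>20)&(s<110); print('collar s',np.histogram(s[k],bins=np.arange(20,112,4)))
E
python3 - <<'E'
import sys;sys.path.insert(0,'.')
import os;os.chdir('.')
from h import *
p,d,c=load('scene0'); cv2.imwrite('pics/z5.png',cv2.resize(p[80:200,300:460],None,fx=5,fy=5,interpolation=cv2.INTER_CUBIC))
E
```

```text
top0 556 [5.592956e+02 1.081000e-01 1.664549e+02 3.300000e-03] 1.3684892178622015
bulb 791 [-96.6  -0.1   1.1]
head s hist (array([  2,   0,   0,   0,   0,   0,   0,   0,   0,   1, 260, 132,  93,
        92,  73,  50,  21,   6,   1]), array([ 70,  74,  78,  82,  86,  90,  94,  98, 102, 106, 110, 114, 118,
       122, 126, 130, 134, 138, 142, 146]))
collar s (array([ 0,  0,  0,  0,  0,  0,  0,  0,  0, 20, 34, 29, 32,  3,  0,  0,  0,
        0,  0,  0,  0,  1]), array([ 20,  24,  28,  32,  36,  40,  44,  48,  52,  56,  60,  64,  68,
        72,  76,  80,  84,  88,  92,  96, 100, 104, 108]))
scene0 360 [5.579090e+02 1.208000e-01 1.657215e+02 6.600000e-03] 1.138180210226395
bulb 661 [-97.5  -0.3   1.6]
head s hist (array([  0,   0,   0,   0,   0,   0,   0,   0,   4, 130, 290, 122,  74,
        53,  54,  48,  50,  44,  44]), array([ 70,  74,  78,  82,  86,  90,  94,  98, 102, 106, 110, 114, 118,
       122, 126, 130, 134, 138, 142, 146]))
collar s (array([ 0,  0,  0,  0,  0,  0,  0,  0,  4, 43, 18, 19, 10,  1,  0,  0,  0,
        0,  0,  0,  0,  0]), array([ 20,  24,  28,  32,  36,  40,  44,  48,  52,  56,  60,  64,  68,
        72,  76,  80,  84,  88,  92,  96, 100, 104, 108]))
```

View pics/z5.png

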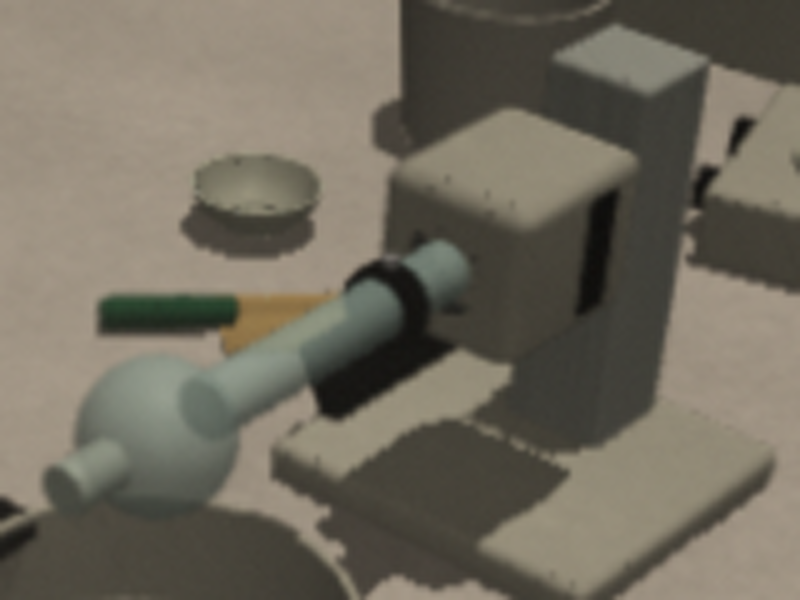

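Emit:
move_arm --rows '[{"tx": 0,"ty": -1.0,"tz": 0,"rx": 0,"ry": 0,"rz": 0,"grip": 0},{"tx": 0,"ty": -2.0,"tz": 0,"rx": 0,"ry": 0,"rz": 0,"grip": 0},{"tx": 0,"ty": -2.5,"tz": 0,"rx": 0,"ry": 0,"rz": 0,"grip": 0},{"tx": 0,"ty": -2.5,"tz": 0,"rx": 0,"ry": 0,"rz": 0,"grip": 0},{"tx": 0,"ty": -2.5,"tz": 0,"rx": 0,"ry": 0,"rz": 0,"grip": 0},{"tx": 0,"ty": -2.5,"tz": 0,"rx": 0,"ry": 0,"rz": 0,"grip": 0},{"tx": 0,"ty": -2.5,"tz": 0,"rx": 0,"ry": 0,"rz": 0,"grip": 0},{"tx": 0,"ty": -2.5,"tz": 0,"rx": 0,"ry": 0,"rz": 0,"grip": 0},{"tx": 0,"ty": -2.5,"tz": 0,"rx": 0,"ry": 0,"rz": 0,"grip": 0},{"tx": 0,"ty": -2.5,"tz": 0,"rx": 0,"ry": 0,"rz": 0,"grip": 0}]'

```text
t: 5.13
eef_pos: [496.4, -261.1, 297.6]
tcp_rot: [-1.571, -0.0, -0.306]
ft_force: [-0.3, -0.3, -0.9]
opening: 0.1
```

```bash
python3 - <<'E'
from h import *
s=env.state();print(s['t'],s['eef_pos'],s['tcp_rot'],s['ft_force'],s['opening'])
p,d,c=shot('wrist','wrist3')
E
```

```text
5.1333 [ 496.39418702 -261.08410244  297.58376716] [-1.57092038e+00 -1.55223261e-04 -3.05973661e-01] [-0.27912087 -0.29025193 -0.93897917] 0.10034765207472417
```

View pics/wrist3.png

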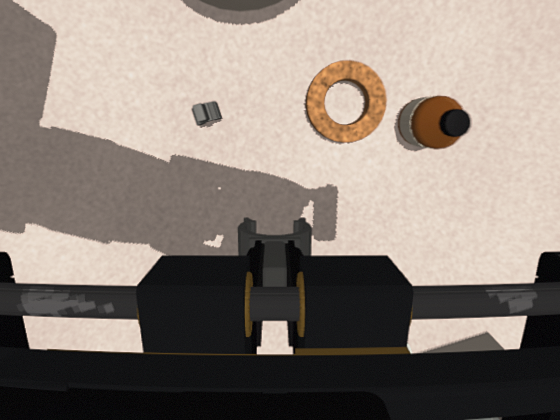

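Emit:
move_arm --rows '[{"tx": 0,"ty": 0,"tz": 0,"rx": 0,"ry": -0.1,"rz": 0,"grip": 0},{"tx": 0,"ty": 0,"tz": 0,"rx": 0,"ry": -0.096,"rz": 0,"grip": 0},{"tx": 0.16,"ty": 0,"tz": 1.5,"rx": 0,"ry": 0,"rz": 0,"grip": 0},{"tx": 0.16,"ty": 0,"tz": 2.9,"rx": 0,"ry": 0,"rz": 0,"grip": 0},{"tx": 0.16,"ty": 0,"tz": 2.9,"rx": 0,"ry": 0,"rz": 0,"grip": 0},{"tx": 0.16,"ty": 0,"tz": 2.9,"rx": 0,"ry": 0,"rz": 0,"grip": 0},{"tx": 0.16,"ty": 0,"tz": 2.9,"rx": 0,"ry": 0,"rz": 0,"grip": 0},{"tx": 0.16,"ty": 0,"tz": 2.9,"rx": 0,"ry": 0,"rz": 0,"grip": 0},{"tx": 0.16,"ty": 0,"tz": 2.9,"rx": 0,"ry": 0,"rz": 0,"grip": 0},{"tx": 0.16,"ty": 0,"tz": 2.9,"rx": 0,"ry": 0,"rz": 0,"grip": 0}]'

```text
t: 6.02
eef_pos: [533.2, -44.6, 296.1]
tcp_rot: [-1.571, -0.0, -0.11]
ft_force: [-0.1, -0.2, -1.5]
opening: 0.107
```

Emit:
move_arm --rows '[{"tx": 0.16,"ty": 0,"tz": 2.9,"rx": 0,"ry": 0,"rz": 0,"grip": 0},{"tx": 0.16,"ty": 0,"tz": 2.9,"rx": 0,"ry": 0,"rz": 0,"grip": 0},{"tx": 0.16,"ty": 0,"tz": 2.9,"rx": 0,"ry": 0,"rz": 0,"grip": 0},{"tx": 0.16,"ty": 0,"tz": 2.9,"rx": 0,"ry": 0,"rz": 0,"grip": 0},{"tx": 0.16,"ty": 0,"tz": 2.9,"rx": 0,"ry": 0,"rz": 0,"grip": 0},{"tx": 0,"ty": 0,"tz": 1.5,"rx": 0,"ry": 0,"rz": 0,"grip": 0},{"tx": 0,"ty": 0,"tz": 0,"rx": 0,"ry": 0,"rz": 0,"grip": 0},{"tx": 0,"ty": 0,"tz": 0,"rx": 0,"ry": 0,"rz": 0,"grip": 0}]'

```text
t: 6.68
eef_pos: [558.6, 112.5, 295.7]
tcp_rot: [-1.571, 0.0, -0.108]
ft_force: [-0.2, 0.8, -0.7]
opening: 0.106
```

```bash
python3 - <<'E'
from h import *
s=env.state();print(s['t'],s['eef_pos'],s['tcp_rot'],s['ft_force'],s['opening'])
p,d,c=shot('wrist','wrist4')
p,d,c=shot('scene','scene4')
cv2.imwrite('pics/z6.png',cv2.resize(p[60:200,260:460],None,fx=4,fy=4,interpolation=cv2.INTER_CUBIC))
E
```

```text
6.6833 [558.62102068 112.53726952 295.72379019] [-1.57110799e+00  2.69039752e-04 -1.08317839e-01] [-0.15012611  0.80025273 -0.7171567 ] 0.10559944934993115
```

View pics/wrist4.png

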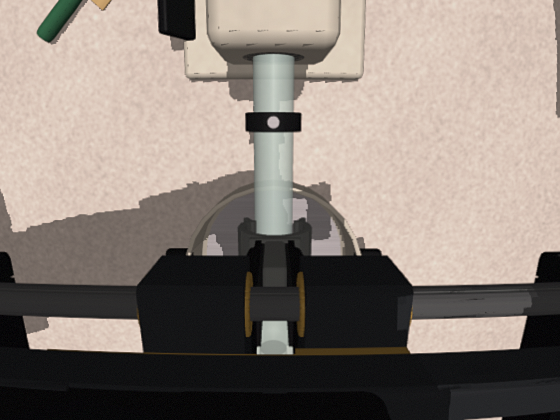

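View pics/z6.png

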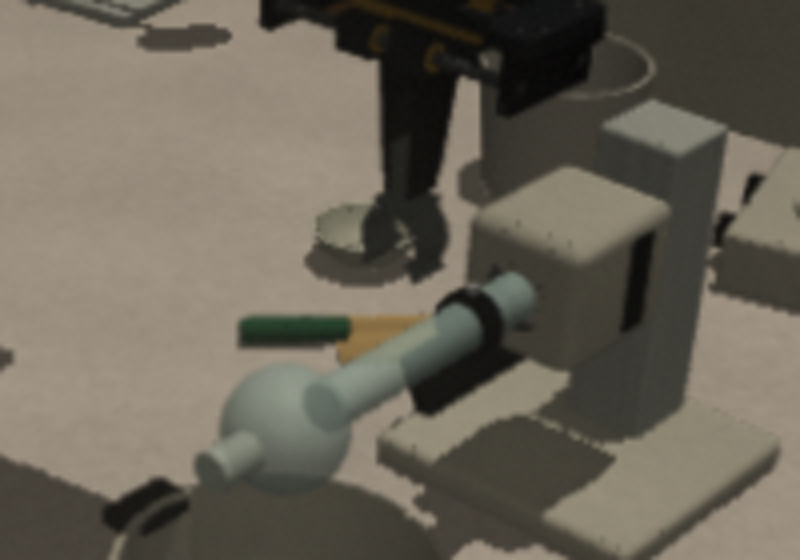

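```bash
python3 - <<'E'
from h import *
from scipy.optimize import least_squares
p,d,c=load('wrist4'); 
vv,uu=np.mgrid[52:232,235:315]; uv=np.c_[uu.ravel(),vv.ravel()]; ok=d[uv[:,1],uv[:,0]]>0; uv=uv[ok]; q=dep(c,d,uv)
m=(q[:,1]>110)&(q[:,1]<166)&(abs(q[:,0]-(547.+.108*q[:,1]))<20)&(q[:,2]>152)&(q[:,2]<185)
Q=q[m]
def res(s):
    x=s[0]+s[1]*(Q[:,1]-115); z=s[2]+s[3]*(Q[:,1]-115); return np.hypot((Q[:,0]-x)*np.cos(s[1]),Q[:,2]-z)-15
r=least_squares(res,[559,.1,165,0],loss='soft_l1'); print(m.sum(),r.x.round(4),np.abs(r.fun).mean())
print('yaw',-np.arctan(r.x[1]))
g=p[uv[:,1],uv[:,0]].max(1)
k=(g<60)&(uv[:,1]>105)&(uv[:,1]<140); print('collar',uv[k].min(0),uv[k].max(0)); 
o=np.array([r.x[0],115,165]);a=np.arctan(r.x[1]);e=np.array([np.sin(a),np.cos(a),0]);s=(q-o)@e
print(np.percentile(s[k],[1,5,50,95,99]), np.percentile(q[k][:,2],[50,99]))
hf=(q[:,2]>195)&(q[:,1]>190); print('head',s[hf].min() if hf.any() else None)
# held clip: shoulder/bore ends seen in depth
vv,uu=np.mgrid[212:262,225:325]; uv=np.c_[uu.ravel(),vv.ravel()]; ok=d[uv[:,1],uv[:,0]]>0; uv=uv[ok]; q=dep(c,d,uv)
print(env.state()['eef_pos'])
k=(q[:,2]>225)&(q[:,2]<285)&(uv[:,1]<255); lat=(q-o)@np.array([e[1],-e[0],0]);s=(q-o)@e
print('clip lat',np.percentile(lat[k],[1,50,99]),'s',np.percentile(s[k],[1,50,99]),'z',np.percentile(q[k][:,2],[1,50,99]))
E
```

```text
2938 [ 5.571972e+02  1.083000e-01  1.648764e+02 -2.200000e-03] 0.4309315028564641
yaw -0.10787176263379257
collar [246 112] [300 131]
[58.04109192 58.43453087 64.28602016 70.38853977 70.63233342] [182.56458118 186.5490322 ]
head None
[558.75114186 111.35105123 295.75066   ]
clip lat [-19.07254498   0.84205269  21.17785237] s [-5.05088363  7.46101182  9.12716372] z [233.39999356 263.71565736 284.34750831]
```

Emit:
move_arm --rows '[{"tx": -0.1,"ty": 0,"tz": 0.2,"rx": 0,"ry": 0,"rz": 0,"grip": 0},{"tx": 0,"ty": 1.0,"tz": 0,"rx": 0,"ry": 0,"rz": 0,"grip": 0},{"tx": 0,"ty": 1.2,"tz": 0,"rx": 0,"ry": 0,"rz": 0,"grip": 0},{"tx": 0,"ty": 1.2,"tz": 0,"rx": 0,"ry": 0,"rz": 0,"grip": 0},{"tx": 0,"ty": 0.8,"tz": 0,"rx": 0,"ry": 0,"rz": 0,"grip": 0},{"tx": 0,"ty": 0.4,"tz": 0,"rx": 0,"ry": 0,"rz": 0,"grip": 0},{"tx": 0,"ty": 0,"tz": 0,"rx": 0,"ry": 0,"rz": 0,"grip": 0},{"tx": 0,"ty": 0,"tz": 0,"rx": 0,"ry": 0,"rz": 0,"grip": 0}]'

```text
t: 7.45
eef_pos: [558.3, 114.0, 249.7]
tcp_rot: [-1.571, -0.0, -0.11]
ft_force: [0.3, -0.5, -0.5]
opening: 0.1
```

```bash
python3 - <<'E'
from h import *
s=env.state();print(s['t'],s['eef_pos'],s['tcp_rot'],s['ft_force'],s['opening'])
p,d,c=shot('wrist','wrist5')
p,d,c=shot('scene','scene5')
cv2.imwrite('pics/z7.png',cv2.resize(p[60:200,260:460],None,fx=4,fy=4,interpolation=cv2.INTER_CUBIC))
E
```

```text
7.45 [558.33927514 113.95098457 249.68906701] [-1.57088097e+00 -7.75373876e-05 -1.10283018e-01] [ 0.3417746  -0.5248539  -0.49197103] 0.0999201178092635
```

View pics/z7.png

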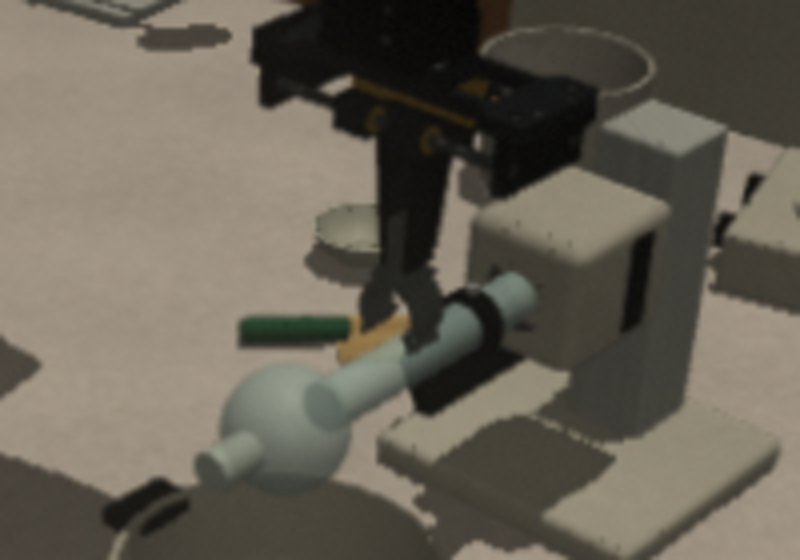

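View pics/wrist5.png

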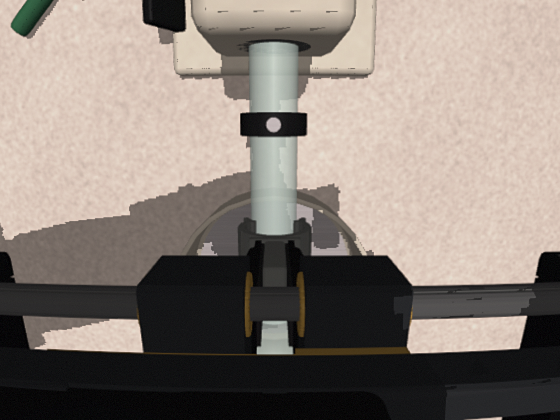

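Emit:
move_arm --rows '[{"tx": 0,"ty": 0.4,"tz": 0,"rx": 0,"ry": 0,"rz": 0,"grip": 0},{"tx": 0,"ty": 0.4,"tz": 0,"rx": 0,"ry": 0,"rz": 0,"grip": 0},{"tx": 0,"ty": 0.4,"tz": 0,"rx": 0,"ry": 0,"rz": 0,"grip": 0},{"tx": 0,"ty": 0.3,"tz": 0,"rx": 0,"ry": 0,"rz": 0,"grip": 0},{"tx": 0,"ty": 0.3,"tz": 0,"rx": 0,"ry": 0,"rz": 0,"grip": 0},{"tx": 0,"ty": 0.3,"tz": 0,"rx": 0,"ry": 0,"rz": 0,"grip": 0},{"tx": 0,"ty": 0.3,"tz": 0,"rx": 0,"ry": 0,"rz": 0,"grip": 0}]'

```text
t: 8.13
eef_pos: [558.0, 114.1, 225.6]
tcp_rot: [-1.571, 0.0, -0.11]
ft_force: [-3.2, -0.3, 5.7]
opening: 0.104
```

Emit:
move_arm --rows '[{"tx": 0,"ty": 0.2,"tz": 0,"rx": 0,"ry": 0,"rz": 0,"grip": 0},{"tx": 0,"ty": 0.2,"tz": 0,"rx": 0,"ry": 0,"rz": 0,"grip": 0}]'

```text
t: 8.3
eef_pos: [558.0, 114.2, 221.7]
tcp_rot: [-1.571, 0.0, -0.11]
ft_force: [-4.2, 0.0, 6.8]
opening: 0.104
```

Emit:
move_arm --rows '[{"tx": -0.1,"ty": 0,"tz": 0,"rx": 0,"ry": 0,"rz": 0,"grip": 0},{"tx": 0,"ty": 0,"tz": 0,"rx": 0,"ry": 0,"rz": 0,"grip": 0}]'

```text
t: 8.47
eef_pos: [557.6, 114.2, 222.0]
tcp_rot: [-1.571, -0.002, -0.11]
ft_force: [0.1, -0.6, 4.7]
opening: 0.103
```

Centred: lateral force is now zero. Pressing on.

Emit:
move_arm --rows '[{"tx": 0,"ty": 0.3,"tz": 0,"rx": 0,"ry": 0,"rz": 0,"grip": 0},{"tx": 0,"ty": 0.3,"tz": 0,"rx": 0,"ry": 0,"rz": 0,"grip": 0},{"tx": 0,"ty": 0.3,"tz": 0,"rx": 0,"ry": 0,"rz": 0,"grip": 0}]'

```text
t: 8.72
eef_pos: [557.7, 114.2, 213.4]
tcp_rot: [-1.571, -0.002, -0.11]
ft_force: [-2.1, -0.5, 10.5]
opening: 0.102
```

Emit:
move_arm --rows '[{"tx": 0,"ty": 0.2,"tz": 0,"rx": 0,"ry": 0,"rz": 0,"grip": 0},{"tx": 0,"ty": 0.2,"tz": 0,"rx": 0,"ry": 0,"rz": 0,"grip": 0}]'

```text
t: 8.88
eef_pos: [557.7, 114.2, 209.5]
tcp_rot: [-1.571, -0.002, -0.11]
ft_force: [-2.6, -1.1, 11.5]
opening: 0.102
```

Emit:
move_arm --rows '[{"tx": 0,"ty": 0.2,"tz": 0,"rx": 0,"ry": 0,"rz": 0,"grip": 0},{"tx": 0,"ty": 0.2,"tz": 0,"rx": 0,"ry": 0,"rz": 0,"grip": 0}]'

```text
t: 9.05
eef_pos: [557.8, 114.2, 205.7]
tcp_rot: [-1.571, -0.003, -0.11]
ft_force: [-2.7, -0.2, 14.3]
opening: 0.099
```

Emit:
move_arm --rows '[{"tx": -0.04,"ty": 0,"tz": 0,"rx": 0,"ry": 0,"rz": 0,"grip": 0},{"tx": 0,"ty": 0,"tz": 0,"rx": 0,"ry": 0,"rz": 0,"grip": 0},{"tx": 0,"ty": 0,"tz": 0,"rx": 0,"ry": 0,"rz": 0,"grip": 0}]'

```text
t: 9.3
eef_pos: [557.7, 114.2, 205.8]
tcp_rot: [-1.57, -0.003, -0.11]
ft_force: [-0.2, -0.7, 12.4]
opening: 0.101
```

Emit:
move_arm --rows '[{"tx": 0,"ty": 0.2,"tz": 0,"rx": 0,"ry": 0,"rz": 0,"grip": 0},{"tx": 0,"ty": 0.2,"tz": 0,"rx": 0,"ry": 0,"rz": 0,"grip": 0}]'

```text
t: 9.47
eef_pos: [557.8, 114.3, 202.1]
tcp_rot: [-1.57, -0.004, -0.11]
ft_force: [-1.6, -1.0, 13.8]
opening: 0.104
```

Emit:
move_arm --rows '[{"tx": 0,"ty": 0.2,"tz": 0,"rx": 0,"ry": 0,"rz": 0,"grip": 0},{"tx": 0,"ty": 0.1,"tz": 0,"rx": 0,"ry": 0,"rz": 0,"grip": 0}]'

```text
t: 9.63
eef_pos: [557.9, 114.3, 199.0]
tcp_rot: [-1.57, -0.004, -0.11]
ft_force: [-0.0, 0.4, 12.6]
opening: 0.103
```

Emit:
move_arm --rows '[{"tx": 0,"ty": 0.2,"tz": 0,"rx": 0,"ry": 0,"rz": 0,"grip": 0},{"tx": 0,"ty": 0.0,"tz": 0,"rx": 0,"ry": 0,"rz": 0,"grip": 0}]'

```text
t: 9.8
eef_pos: [557.6, 114.3, 196.5]
tcp_rot: [-1.57, -0.003, -0.11]
ft_force: [0.6, -0.3, 4.8]
opening: 0.104
```

Emit:
move_arm --rows '[{"tx": 0,"ty": 0,"tz": 0,"rx": 0,"ry": 0,"rz": 0,"grip": 0},{"tx": 0,"ty": 0,"tz": 0,"rx": 0,"ry": 0,"rz": 0,"grip": 0},{"tx": 0,"ty": 0,"tz": 0,"rx": 0,"ry": 0,"rz": 0,"grip": 0}]'

```text
t: 10.05
eef_pos: [557.4, 114.3, 196.2]
tcp_rot: [-1.571, -0.002, -0.11]
ft_force: [0.2, -0.1, 6.7]
opening: 0.107
```

```bash
python3 - <<'E'
from h import *
s=env.state();print(s['t'],s['eef_pos'],s['tcp_rot'],s['ft_force'],s['opening'])
p,d,c=shot('scene','scene6')
cv2.imwrite('pics/z8.png',cv2.resize(p[90:200,290:450],None,fx=5,fy=5,interpolation=cv2.INTER_CUBIC))
p,d,c=shot('wrist','wrist6')
vv,uu=np.mgrid[40:232,235:315]; uv=np.c_[uu.ravel(),vv.ravel()]; ok=d[uv[:,1],uv[:,0]]>0; uv=uv[ok]; q=dep(c,d,uv)
m=(q[:,1]>130)&(q[:,1]<166)&(abs(q[:,0]-(545.+.108*q[:,1]))<4)&(q[:,2]>120)
print('tube top z',np.percentile(q[m][:,2],[5,50,95]))
E
```

```text
10.05 [557.44411922 114.27150035 196.18351087] [-1.57057869 -0.00205748 -0.10998995] [ 0.19983199 -0.06585483  6.73478836] 0.10707490539277797
tube top z [164.60214331 165.65101329 166.71155333]
```

View pics/z8.png

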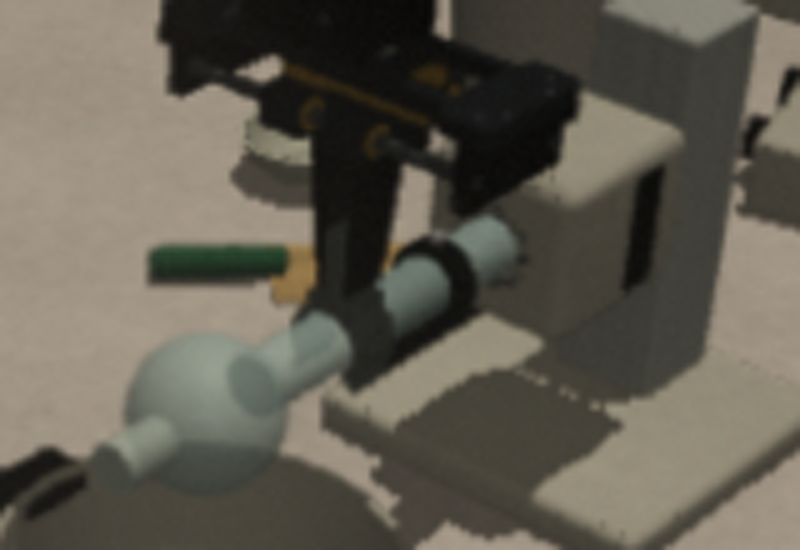

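View pics/wrist6.png

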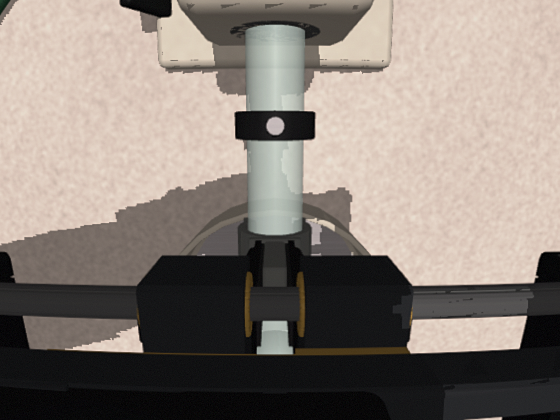

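Emit:
move_arm --rows '[{"tx": 0,"ty": -0.3,"tz": 0,"rx": 0,"ry": 0,"rz": 0,"grip": 0},{"tx": 0,"ty": -0.3,"tz": 0,"rx": 0,"ry": 0,"rz": 0,"grip": 0},{"tx": 0,"ty": -0.3,"tz": 0,"rx": 0,"ry": 0,"rz": 0,"grip": 0},{"tx": 0,"ty": -0.2,"tz": 0,"rx": 0,"ry": 0,"rz": 0,"grip": 0},{"tx": 0,"ty": 0,"tz": 0,"rx": 0,"ry": 0,"rz": 0,"grip": 0},{"tx": 0,"ty": 0,"tz": 0,"rx": 0,"ry": 0,"rz": 0,"grip": 0}]'

```text
t: 10.65
eef_pos: [557.3, 114.3, 206.9]
tcp_rot: [-1.571, -0.002, -0.11]
ft_force: [5.0, -0.8, 3.1]
opening: 0.104
```

Emit:
move_arm --rows '[{"tx": 0.07,"ty": 0,"tz": 0,"rx": 0,"ry": 0,"rz": 0,"grip": 0},{"tx": 0,"ty": 0,"tz": 0,"rx": 0,"ry": 0,"rz": 0,"grip": 0}]'

```text
t: 10.82
eef_pos: [557.5, 114.2, 206.5]
tcp_rot: [-1.571, 0.0, -0.11]
ft_force: [2.4, 0.4, 2.6]
opening: 0.102
```

Emit:
move_arm --rows '[{"tx": 0,"ty": 0,"tz": 0.3,"rx": 0,"ry": 0,"rz": 0,"grip": 0},{"tx": 0,"ty": 0,"tz": 0.3,"rx": 0,"ry": 0,"rz": 0,"grip": 0},{"tx": 0,"ty": 0,"tz": 0.3,"rx": 0,"ry": 0,"rz": 0,"grip": 0},{"tx": 0,"ty": 0,"tz": 0.3,"rx": 0,"ry": 0,"rz": 0,"grip": 0}]'

```text
t: 11.15
eef_pos: [558.8, 126.3, 206.5]
tcp_rot: [-1.571, 0.0, -0.11]
ft_force: [2.5, -2.7, 2.1]
opening: 0.101
```

Emit:
move_arm --rows '[{"tx": 0.03,"ty": 0,"tz": 0.3,"rx": 0,"ry": 0,"rz": 0,"grip": 0},{"tx": 0.03,"ty": 0,"tz": 0.3,"rx": 0,"ry": 0,"rz": 0,"grip": 0},{"tx": 0,"ty": 0,"tz": 0.3,"rx": 0,"ry": 0,"rz": 0,"grip": 0},{"tx": 0,"ty": 0,"tz": 0.3,"rx": 0,"ry": 0,"rz": 0,"grip": 0},{"tx": 0,"ty": 0,"tz": 0.3,"rx": 0,"ry": 0,"rz": 0,"grip": 0},{"tx": 0,"ty": 0,"tz": 0.3,"rx": 0,"ry": 0,"rz": 0,"grip": 0},{"tx": 0,"ty": 0,"tz": 0.3,"rx": 0,"ry": 0,"rz": 0,"grip": 0},{"tx": 0,"ty": 0,"tz": 0.2,"rx": 0,"ry": 0,"rz": 0,"grip": 0}]'

```text
t: 11.82
eef_pos: [561.8, 149.3, 206.5]
tcp_rot: [-1.571, 0.0, -0.11]
ft_force: [-0.3, -2.4, 3.1]
opening: 0.106
```

```bash
python3 - <<'E'
from h import *
s=env.state();print(s['t'],s['eef_pos'],s['ft_force'],s['opening'])
p,d,c=shot('wrist','wrist7')
E
```

```text
11.8167 [561.82060231 149.28438562 206.53130742] [-0.34874859 -2.361218    3.09187925] 0.10648598480149984
```

View pics/wrist7.png

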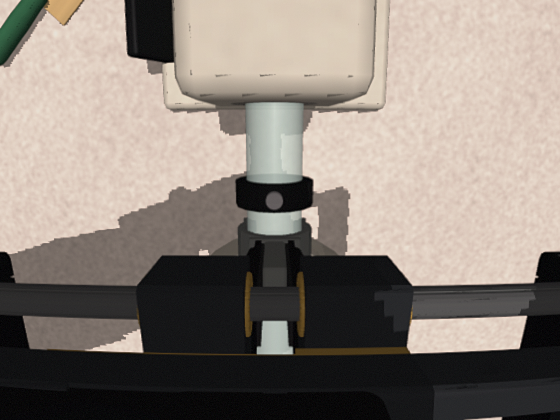

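Emit:
move_arm --rows '[{"tx": 0,"ty": 0,"tz": 0.15,"rx": 0,"ry": 0,"rz": 0,"grip": 0},{"tx": 0,"ty": 0,"tz": 0.15,"rx": 0,"ry": 0,"rz": 0,"grip": 0},{"tx": 0,"ty": 0,"tz": 0.15,"rx": 0,"ry": 0,"rz": 0,"grip": 0},{"tx": 0,"ty": 0,"tz": 0.1,"rx": 0,"ry": 0,"rz": 0,"grip": 0},{"tx": 0,"ty": 0,"tz": 0.05,"rx": 0,"ry": 0,"rz": 0,"grip": 0}]'

```text
t: 12.28
eef_pos: [562.5, 154.9, 206.5]
tcp_rot: [-1.571, 0.0, -0.11]
ft_force: [-1.9, -1.8, 1.8]
opening: 0.103
```

Emit:
move_arm --rows '[{"tx": 0,"ty": 0,"tz": 0.05,"rx": 0,"ry": 0,"rz": 0,"grip": 0},{"tx": 0,"ty": 0,"tz": 0.05,"rx": 0,"ry": 0,"rz": 0,"grip": 0}]'

```text
t: 12.45
eef_pos: [562.6, 155.8, 206.5]
tcp_rot: [-1.571, 0.0, -0.11]
ft_force: [-2.3, -2.4, 3.6]
opening: 0.102
```

Emit:
move_arm --rows '[{"tx": 0,"ty": 0,"tz": 0.05,"rx": 0,"ry": 0,"rz": 0,"grip": 0},{"tx": 0,"ty": 0,"tz": 0.05,"rx": 0,"ry": 0,"rz": 0,"grip": 0}]'

```text
t: 12.62
eef_pos: [562.7, 156.8, 206.5]
tcp_rot: [-1.571, 0.0, -0.11]
ft_force: [-2.2, -2.7, 2.7]
opening: 0.105
```

Emit:
move_arm --rows '[{"tx": -0.02,"ty": 0,"tz": 0.05,"rx": 0,"ry": 0,"rz": 0,"grip": 0},{"tx": -0.02,"ty": 0,"tz": 0.05,"rx": 0,"ry": 0,"rz": 0,"grip": 0}]'

```text
t: 12.78
eef_pos: [562.7, 158.0, 206.6]
tcp_rot: [-1.571, -0.0, -0.11]
ft_force: [-1.9, -1.3, 2.2]
opening: 0.103
```

Emit:
move_arm --rows '[{"tx": 0,"ty": 0,"tz": 0.05,"rx": 0,"ry": 0,"rz": 0,"grip": 0},{"tx": 0,"ty": 0,"tz": 0.04,"rx": 0,"ry": 0,"rz": 0,"grip": 0}]'

```text
t: 12.95
eef_pos: [562.8, 158.9, 206.7]
tcp_rot: [-1.571, -0.001, -0.11]
ft_force: [-1.1, -1.9, 2.7]
opening: 0.106
```

Emit:
move_arm --rows '[{"tx": 0,"ty": 0,"tz": 0.04,"rx": 0,"ry": 0,"rz": 0,"grip": 0},{"tx": 0,"ty": 0,"tz": 0.04,"rx": 0,"ry": 0,"rz": 0,"grip": 0}]'

```text
t: 13.12
eef_pos: [562.9, 159.7, 206.7]
tcp_rot: [-1.571, -0.0, -0.11]
ft_force: [-1.1, -1.1, 3.1]
opening: 0.104
```

Emit:
move_arm --rows '[{"tx": 0,"ty": 0,"tz": 0.04,"rx": 0,"ry": 0,"rz": 0,"grip": 0},{"tx": 0,"ty": 0,"tz": 0.04,"rx": 0,"ry": 0,"rz": 0,"grip": 0}]'

```text
t: 13.28
eef_pos: [563.0, 160.5, 206.6]
tcp_rot: [-1.571, -0.0, -0.11]
ft_force: [-0.8, -2.0, 2.5]
opening: 0.101
```

Emit:
move_arm --rows '[{"tx": 0,"ty": 0,"tz": 0.04,"rx": 0,"ry": 0,"rz": 0,"grip": 0},{"tx": 0,"ty": 0,"tz": 0.04,"rx": 0,"ry": 0,"rz": 0,"grip": 0}]'

```text
t: 13.45
eef_pos: [563.0, 161.2, 206.6]
tcp_rot: [-1.571, -0.0, -0.11]
ft_force: [-0.2, -1.3, 3.1]
opening: 0.102
```

```bash
python3 - <<'E'
from h import *
s=env.state();print(s['t'],s['eef_pos'],s['ft_force'],s['opening'])
p,d,c=shot('wrist','wrist8')
cv2.imwrite('pics/z9.png',cv2.resize(p[150:280,220:330],None,fx=5,fy=5,interpolation=cv2.INTER_CUBIC)[:600])
E
```

```text
13.45 [563.03214097 161.2384924  206.63628212] [-0.22993699 -1.33018556  3.06893537] 0.10214053228976654
```

View pics/z9.png

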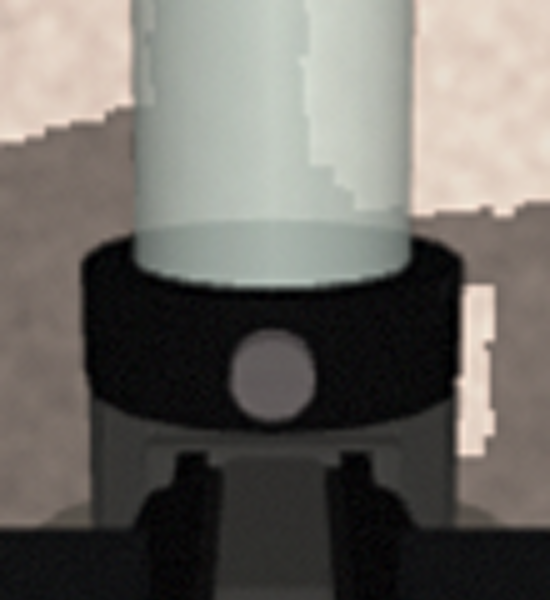

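Practically touching. Continuing in small steps to feel the contact.

Emit:
move_arm --rows '[{"tx": 0,"ty": 0,"tz": 0.04,"rx": 0,"ry": 0,"rz": 0,"grip": 0},{"tx": 0,"ty": 0,"tz": 0.03,"rx": 0,"ry": 0,"rz": 0,"grip": 0}]'

```text
t: 13.67
eef_pos: [563.1, 161.7, 206.6]
tcp_rot: [-1.571, -0.0, -0.11]
ft_force: [0.4, -4.0, 2.0]
opening: 0.11
```

Emit:
move_arm --rows '[{"tx": 0,"ty": 0,"tz": 0.03,"rx": 0,"ry": 0,"rz": 0,"grip": 0},{"tx": 0,"ty": 0,"tz": 0.03,"rx": 0,"ry": 0,"rz": 0,"grip": 0}]'

```text
t: 13.83
eef_pos: [563.1, 161.8, 206.6]
tcp_rot: [-1.572, 0.0, -0.11]
ft_force: [-0.8, -8.1, 3.3]
opening: 0.108
```

Emit:
move_arm --rows '[{"tx": 0,"ty": 0,"tz": 0.03,"rx": 0,"ry": 0,"rz": 0,"grip": 0},{"tx": 0,"ty": 0,"tz": 0.03,"rx": 0,"ry": 0,"rz": 0,"grip": 0}]'

```text
t: 14.0
eef_pos: [563.1, 161.9, 206.5]
tcp_rot: [-1.573, 0.0, -0.11]
ft_force: [-0.6, -11.1, 2.3]
opening: 0.104
```

Emit:
move_arm --rows '[{"tx": 0,"ty": 0,"tz": 0.03,"rx": 0,"ry": 0,"rz": 0,"grip": 0},{"tx": 0,"ty": 0,"tz": 0,"rx": 0,"ry": 0,"rz": 0,"grip": 0},{"tx": 0,"ty": 0,"tz": 0,"rx": 0,"ry": 0,"rz": 0,"grip": 0},{"tx": 0,"ty": 0,"tz": 0,"rx": 0,"ry": 0,"rz": 0,"grip": 0}]'

```text
t: 14.33
eef_pos: [563.1, 161.9, 206.4]
tcp_rot: [-1.573, 0.0, -0.11]
ft_force: [-0.3, -12.0, 2.8]
opening: 0.103
```

Emit:
move_arm --rows '[{"tx": 0,"ty": 0,"tz": 0,"rx": 0,"ry": 0,"rz": 0,"grip": 40},{"tx": 0,"ty": 0,"tz": 0,"rx": 0,"ry": 0,"rz": 0,"grip": 40},{"tx": 0,"ty": 0,"tz": 0,"rx": 0,"ry": 0,"rz": 0,"grip": 40},{"tx": 0,"ty": 0,"tz": 0,"rx": 0,"ry": 0,"rz": 0,"grip": 40},{"tx": 0,"ty": 0,"tz": 0,"rx": 0,"ry": 0,"rz": 0,"grip": 40},{"tx": 0,"ty": 0,"tz": 0,"rx": 0,"ry": 0,"rz": 0,"grip": 40}]'

```text
t: 14.83
eef_pos: [563.1, 163.6, 206.5]
tcp_rot: [-1.571, 0.0, -0.11]
ft_force: [0.4, -0.8, 0.2]
opening: 0.394
```

Emit:
move_arm --rows '[{"tx": 0,"ty": -0.5,"tz": 0,"rx": 0,"ry": 0,"rz": 0,"grip": 40},{"tx": 0,"ty": -1,"tz": 0,"rx": 0,"ry": 0,"rz": 0,"grip": 40},{"tx": 0,"ty": -1.5,"tz": 0,"rx": 0,"ry": 0,"rz": 0,"grip": 40},{"tx": 0,"ty": -2,"tz": 0,"rx": 0,"ry": 0,"rz": 0,"grip": 40},{"tx": 0,"ty": -2,"tz": 0,"rx": 0,"ry": 0,"rz": 0,"grip": 40},{"tx": 0,"ty": -2,"tz": 0,"rx": 0,"ry": 0,"rz": 0,"grip": 40},{"tx": 0,"ty": 0,"tz": 0,"rx": 0,"ry": 0,"rz": 0,"grip": 40},{"tx": 0,"ty": 0,"tz": 0,"rx": 0,"ry": 0,"rz": 0,"grip": 40}]'

```text
t: 15.5
eef_pos: [563.3, 163.5, 298.1]
tcp_rot: [-1.57, -0.003, -0.11]
ft_force: [0.1, -0.0, -0.3]
opening: 0.4
```

```bash
python3 - <<'E'
from h import *
s=env.state();print(s['t'],s['eef_pos'],s['ft_force'],s['opening'])
p,d,c=shot('wrist','wrist9')
p,d,c=shot('scene','scene9')
cv2.imwrite('pics/z10.png',cv2.resize(p[90:200,290:450],None,fx=5,fy=5,interpolation=cv2.INTER_CUBIC))
E
```

```text
15.5 [563.31639879 163.46879442 298.08496749] [ 0.06822897 -0.02478332 -0.31936204] 0.3996196010190655
```

View pics/wrist9.png

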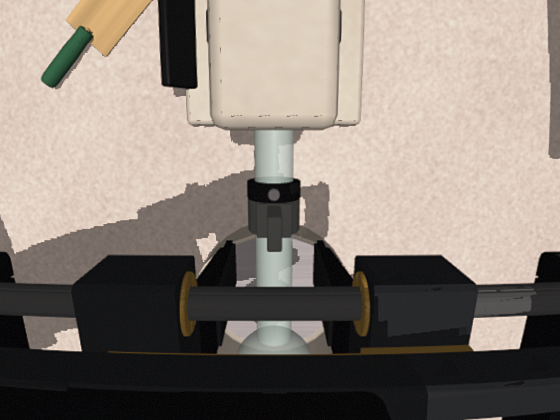

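View pics/z10.png

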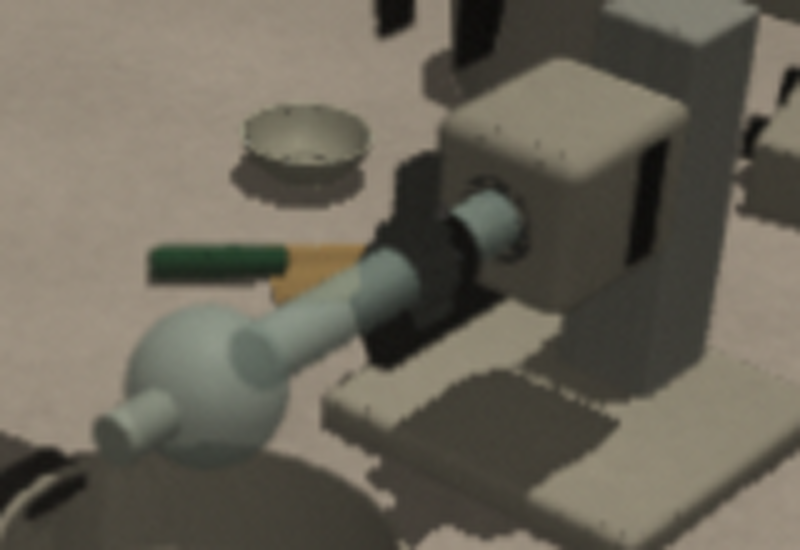

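View pics/scene9.png

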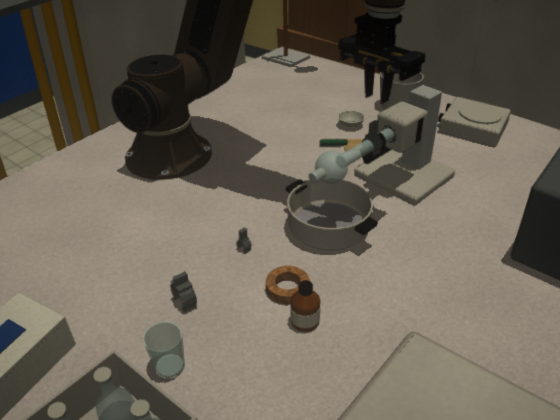

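```bash
python3 - <<'E'
from h import *
p,d,c=load('wrist9'); cv2.imwrite('pics/z11.png',cv2.resize(p[170:255,230:320],None,fx=6,fy=6,interpolation=cv2.INTER_CUBIC))
P,D,C=load('scene0');p,d,c=load('scene9'); print(cv2.absdiff(P,p)[225:400,130:340].max(2).__gt__(40).nonzero()[1].shape)
E
```

```text
(1047,)
```

View pics/z11.png

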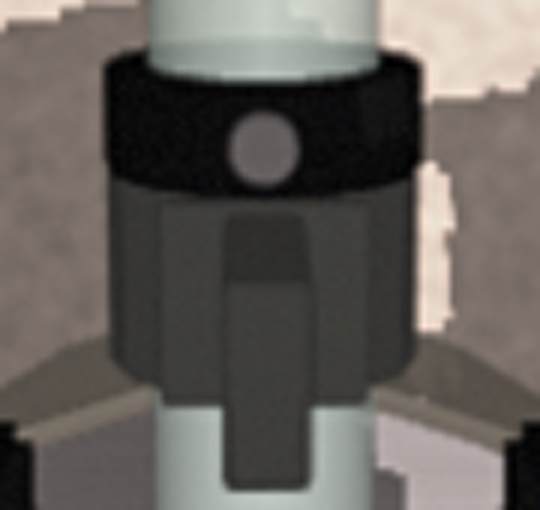

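The clip lies flush on the collar face, square and free of the gripper.

```bash
python3 -c "
from cell import env
print(env.job_done())"
```

```text
the job is handed in; nothing more can be done
None
```

The middle-sized clip is on the glass tube, snapped round it and pressed up against the black collar. I let go of it there and handed the job in at about 15.6 s.

- **Pressing on:** I set the clip over the middle of the tube and nudged it sideways twice to take off side load. It snapped on after the push peaked at about 14 N. I estimate the head sank about 27–30 mm from the force, short of its 45 mm stop. The push then fell to about 7 N, and the wrist camera showed the tube seated in the bore.
- **Sliding:** I let the head rise almost to rest and slid the clip 48 mm at 1–3 N of drag. I felt the collar at slow speed and built the push up to 12 N.
- **Last checks:** After release the pictures showed the clip square and flush on the collar, with no gap visible and the gripper clear above. The wrist force was about zero. By eye, the other clips, bottle, beaker and cork ring were where they started.

**Two checks that weren't clean:**
- The before/after picture comparison did show changed pixels in the bench area. I put that down to the clip being gone and the arm's shadow having moved, but I did not measure the bystanders' positions again.
- The three cameras disagreed by about 2 mm on the tube's sideways position, so I settled the centring by the felt force.

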